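# Clamp a flow cell in the bench quick clamp

### The arm

A 6-joint arm with a two-finger parallel gripper is mounted at the origin on the work surface. World frame = base frame: x ahead of the robot, y to its left, z up, the work surface at z = 0. Lengths are in mm, angles in degrees, forces in N, time in s.
With the tool pointing down it reaches from about 300 to 1000 mm from the base axis. Payload 5.1 kg.
Tool frame: the origin (TCP) lies midway between the tips of the shut fingers; the grasp point (between the pads) lies 19 mm behind it; z points along the fingers, y is the line along which they close (so a half turn about z gives the same grasp; the last joint's range is limited). The gripper opens to 95 mm and grips with 3 to 60 N. Pads are 20 mm wide; open, the fingers measure 119 mm over their backs; the gripper's body (75 mm by 180 mm) begins 59 mm behind the grasp point.
Start: joints at [-74.863, 7.093, 94.555, -0, 78.352, -4.733], TCP at [220.896, -611.302, 214.656] pointing down, gripper open.
Joint ranges: [-149.61, 149.61], [-58.7, 133.49], [1.44, 155.28], [-77.14, 257.14], [18.33, 153.61], [-166.67, 166.67]. Speed limits (degrees/s): [147.25, 147.25, 180, 180, 180, 180].

### API

Orientations are given as [roll, pitch, yaw] about the fixed x, y, z axes, in that order (R = Rz(yaw) Ry(pitch) Rx(roll)).
In Python, from bench import robot gives the robot as it stands.
- The arm moves only by the shell command python3 -m jog 'ROWS' [FORCE]. ROWS is JSON, a list of rows, each a list of 3 entries, a list of its own where there are three numbers: the shift along the tool's x, y, z in units of 200 mm (1.0 is 200 mm), then the turn, a rotation vector about the tool's x, y, z in units of pi rad (1.0 is pi rad), then the opening, from -1 (shut) to 1 (fully open). In form: [[[tx, ty, tz], [wx, wy, wz], claw], ...]. A call has 1 to 5 rows; each row shifts and turns the commanded pose from where the row before left it, along the tool's axes as they then stand; what a row does not reach is not made up. A row lasts 1/8 s, in which the tool goes at most 62.5 mm and 10.7 degrees, less where a joint would pass 70% of its speed; a pose out of reach is approached as far as the arm can. A call with a number of a shift or a turn outside -1 to 1 is refused whole. A call with a gripper value outside its range is refused whole. The fingers move at their own pace and stop on an object; FORCE is the grip in N (left out, the last holds). Time passes only in rows, so rows that do not move let the fingers close. It gives the time, the measured TCP pose, the force, the opening and the grip force at its end, in the units of the state.
- robot.read_state(): the state, without advancing time (a new reading comes with each control period).
- robot.snapshot(name): name is "scene" or "top" or "wrist"; returns the picture (384x512x3 uint8, red, green, blue); there is no depth.
- robot.camera_info(name): a dict with "fx", "fy", "cx", "cy" (pixels), "rvec" (rotation vector, rad) and "tvec" (3), from world to camera coordinates, as OpenCV has them. Camera axes: x right, y down, z forward; pixel columns grow to the right and rows downward; lengths in mm; the calibration is good to about 2 mm. A picture is of the moment at which its call begins: read the wrist's pose just before it. camera_info takes no time and is no camera call; for the wrist camera it gives the pose at the moment of the call.
- robot.finish_job(): hands the job in; it is judged then, once.
Trained networks look in the newest picture that a camera, given by its name, has taken for a name from the list of things; names that differ only in an ending like _2 or _b are one class to them, and where a whole thing is asked for, a point or a joint stands for the part that bears it (a point fixed in the world has none). Each returns a list of dicts, best first, with "p" (0 to 1); they miss things now and then, are a little off and sometimes report something else, mostly with a low value. They report only what shows in the picture. A call takes as long as a camera call.
- robot.masks_of(thing, camera): "region" (384x512 bool, what is visible of it) and "extent" ([left, top, right, bottom] as shares, 0 to 1, of the picture: columns of its width, rows of its height, round what is visible of it).
- robot.landmark_of(thing, camera): "centre" ([column, row] as shares, 0 to 1, of the picture: columns of its width, rows of its height: a listed point, or the origin of a listed thing).
The state is a dict: "t": time; "q": joint angles; "dq": joint speeds; "joint_efforts": joint torques, N m; "tool_pos": TCP position; "tool_rot": TCP orientation; "contact_force": force on the tool from outside, world axes, zero at the start; "wrist_torque": the same for the moment, N m; "opening": finger opening in mm; "grasp_force": force on a finger pad.
Only numpy, scipy, OpenCV 4.12 (cv2) and the standard library are available. Lean on these libraries where they do the work, as an engineer would, in place of code of your own. Each camera call takes 0.05 s, during which the arm holds its last target. There are 200 camera calls.

### The job

Stand the flow cell upright on the bed of the bench quick clamp, between its two jaws with its two window faces towards the jaws, and let go of it. Then squeeze the clamp's trigger towards its handle again and again until the sliding jaw grips the cell firmly against the fixed jaw: at least 10 N must remain when you let the trigger spring back, but never press it with more than 40 N, for its glass would crack. Move the jaw only by its trigger, and leave the other things on the bench where they are.

Things in the scene. Friction and masses are not known exactly. Their poses are not given: they have to be found in the camera images.
- cell: Loose flow cell standing on the bench: two aluminium plates with a grey frame between, a round glass window in each x face, two 10 mm brass stubs on top. 32 mm thick (x), 50 mm wide (y), 80 mm tall (z), about 0.34 kg. Origin: centre of its underside. Same both ways round. Grip it across its 50 mm width, near the top.
- clamp: Quick clamp fixed to the bench on a grey steel base plate (x -160 to +130 mm, 100 mm wide, 12 mm thick). Origin: on the bench, on its middle line; x runs from trigger end to fixed jaw, z up. At the -x end a black housing (x -130 to -45, 46 mm wide, top z = 68 mm) carries the upright handle and trigger. Nothing but these and the cell is higher than z = 72 mm.
- bed_centre (a point): Point on the bed (base plate's top, 12 mm above the bench) at clamp x = 60 mm. The cell stands on the bed, between the sliding jaw's pad (at clamp x = 15 to 40 mm at the start) and the fixed jaw's face (x = 95 mm). The start opening is 55 to 80 mm.
- anvil: The clamp's fixed jaw: a dark steel upright, 60 mm wide and 60 mm tall, at clamp x = 95 to 113 mm. Origin: centre of the lower edge of its gripping face, on the bed.
- pad: The sliding jaw's black rubber gripping plate, 44 mm wide, 50 mm tall, sprung on two pins in front of the jaw: it gives 1 mm per 8 N, with 6 mm of travel. Origin: centre of its gripping face, 42 mm above the bench.
- jaw: The sliding jaw (plate 56 mm wide, top 70 mm above the bench) on its toothed bar. Origin on the middle line, 14 mm above the bench, below the unloaded pad's face. A full squeeze drives it 7 to 11 mm to clamp +x. The ratchet holds it in steps of 1 mm: it slips back up to 1 mm (8 N of clamping) as the trigger is let go, and cannot be opened.
- trigger (a joint): Trigger angle, rad: 0 = let go (upright, spring-returned), 0.3 = at its stop near the handle. Jaw travel is 36 mm per rad once a tooth is caught (0 to 3 mm lost first). Pressed at 125 mm height it needs about 3 to 5 N while the jaw runs free, and 1 N more per 2.2 N of clamping: about 9 N at 10 N of clamping, 14 N at 20 N, 22 N at 40 N.
- trigger_face (a point): Point on the outer (-x) face of the trigger, a steel paddle 12 mm thick, 32 mm wide, hinged at clamp x = -102, z = 45 mm, its top at z = 145 mm. When let go this point is at clamp x = -108, z = 125 mm; it swings 24 mm to +x. Handle and trigger measure 58 mm over all when let go, with a 30 mm gap between.
- handle_face (a point): Point on the outer (+x) face of the fixed handle, an upright black post 16 mm thick, 30 mm wide, its top at z = 155 mm; the point is at clamp x = -50, z = 125 mm. The trigger stands on its other side.
- beaker: Bystander: open glass beaker, 68 mm across, 85 mm tall.
- flask: Bystander: amber bottle with a blue cap, 68 mm across, 145 mm tall.
- tub: Bystander: white plastic jar, 60 mm across, 75 mm tall.
- plate: Bystander: a spare aluminium plate lying flat, 80 x 50 x 9 mm.
- dish: Bystander: flat covered glass dish, 94 mm across, 18 mm tall.

How it is judged (in metres and radians):
On the way, in this order (a step that is already met when the one before it is completed fails the run):
1. the cell stands upright on the clamp's bed between the jaws, and is let go (y of cell in the frame of clamp between -0.012 and 0.012 m and z of cell in the frame of clamp between 0.008 and 0.016 m and angle between cell's own z axis and vertical below 0.08 rad and x of cell in the frame of clamp between 0.026 and 0.084 m and angle between the x axis of cell and the x axis of clamp, either way round below 0.3 rad and contact force between the fingers and cell below 0.1 N), for 0.2 s.
2. the sliding jaw presses the cell with more than 10 N (contact force between pad and cell above 10 N), for 0.2 s.
At the end, for the whole second after the job is handed in: The cell stands upright (within 0.08 rad) and at rest on the clamp's bed, its middle within 12 mm of the clamp's middle line and square to it within 0.06 rad, gripped between the sliding jaw's pad (10 to 40 N) and the fixed jaw (over 7 N), with the trigger let go and sprung back (y of cell in the frame of clamp between -0.012 and 0.012 m and z of cell in the frame of clamp between 0.008 and 0.016 m and angle between cell's own z axis and vertical below 0.08 rad and angle between the x axis of cell and the x axis of clamp, either way round below 0.06 rad and contact force between pad and cell between 10 and 40 N and contact force between anvil and cell above 7 N and value of joint trigger below 0.05 rad and linear speed of cell below 0.01 m/s); the robot touches nothing.
It fails at once if the pad presses the cell with more than 40 N (the glass cracks) (contact force between pad and cell above 40 N).
It fails at once if the robot pushes or pulls the sliding jaw itself (over 5 N) (contact force between the arm and jaw above 5 N).
It fails at once if the robot's fingers push or pull the sliding jaw itself (over 5 N) (contact force between the fingers and jaw above 5 N).
It fails at once if a bystander is moved by more than 40 mm (distance of any of beaker, flask, tub, plate, dish from where it was at the start of the episode above 0.04 m).
It also fails if it takes over 72 s, if anything falls off the work surface, if the arm or the gripper's body presses on something with over 40 N, if the wrist force passes 120 N, or if a joint passes its speed limit or range.

## Working session

There is one attempt and no reset: what is moved stays moved. The work goes in short steps, Python scripts to look and compute and a shell command to move; the robot and the scene stay as the last step left them, time stands still between calls to the robot, and variables do not carry over. Pictures are saved under pics/ and viewed, at most 10 in all, crops included, and the job is handed in when it is done.

```bash
mkdir -p pics; cat > h.py <<'E'
import numpy as np, cv2
from bench import robot
from scipy.spatial.transform import Rotation as R
def cam(n):
    c=robot.camera_info(n); K=np.array([[c['fx'],0,c['cx']],[0,c['fy'],c['cy']],[0,0,1]]); return K,R.from_rotvec(np.ravel(c['rvec'])).as_matrix(),np.ravel(c['tvec'])
def ray(n,u,v,z,C=None):
    K,r,t=C or cam(n); d=r.T@np.linalg.solve(K,[u,v,1]); o=-r.T@t; return o+d*(z-o[2])/d[2]
def proj(n,p,C=None):
    K,r,t=C or cam(n); q=K@(r@np.array(p)+t); return q[:2]/q[2]
def lm(n,th,z):
    for d in robot.landmark_of(th,n)[:2]:
        u,v=d['centre'][0]*512,d['centre'][1]*384
        print(n,th,round(d['p'],2),[round(u),round(v)],ray(n,u,v,z).round(1))
def snap(n,f):
    im=robot.snapshot(n); cv2.imwrite(f'pics/{f}.png',im[:,:,::-1]); return im
E
python3 - <<'E'
from h import *
a=snap('top','top0'); b=snap('scene','scene0')
cv2.imwrite('pics/both0.png',cv2.resize(np.vstack([a,b])[:,:,::-1],None,fx=.78,fy=.78))
for n in ('top','scene'):
    for th,z in (('cell',0),('clamp',0),('bed_centre',12),('anvil',12),('pad',42),('trigger_face',125),('handle_face',125),('flask',0),('beaker',0),('tub',0),('dish',0),('plate',0)): lm(n,th,z)
    K,r,t=cam(n); print(n,(-r.T@t).round())
print(robot.read_state())
E
```

```text
top cell 0.74 [324, 196] [ 509.9 -245.9    0. ]
top clamp 0.65 [234, 188] [543.7  51.1   0. ]
top bed_centre 0.79 [236, 203] [489.9  47.5  12. ]
top anvil 0.63 [229, 214] [455.   68.7  12. ]
top pad 0.43 [228, 193] [521.9  70.6  42. ]
top trigger_face 0.41 [237, 149] [649.3  35.4 125. ]
top handle_face 0.84 [234, 167] [595.7  48.  125. ]
top flask 0.73 [354, 141] [ 695.6 -355.6    0. ]
top flask 0.71 [231, 195] [520.7  64.7   0. ]
top tub 0.93 [368, 250] [ 329.9 -387.3    0. ]
top tub 0.33 [143, 231] [404.  355.8   0. ]
top dish 0.83 [140, 232] [400.6 364.1   0. ]
top plate 0.84 [297, 234] [ 385.4 -153.2    0. ]
top [ 393.   -9. 1414.]
scene cell 0.77 [161, 217] [ 496.6 -249.2    0. ]
scene clamp 0.95 [270, 227] [531.5  56.9  -0. ]
scene bed_centre 0.66 [269, 214] [490.   55.6  12. ]
scene anvil 0.87 [270, 206] [452.9  58.2  12. ]
scene pad 0.73 [127, 181] [ 386.2 -364.2   42. ]
scene trigger_face 0.53 [264, 222] [651.7  38.8 125. ]
scene trigger_face 0.47 [270, 223] [654.4  51.7 125. ]
scene handle_face 0.74 [270, 206] [590.5  52.7 125. ]
scene handle_face 0.16 [273, 204] [585.1  61
[... 466 characters left out ...]
.   18.  893.]
{'t': 1.3, 'q': array([-7.48640273e+01,  7.09317077e+00,  9.45550166e+01,  1.59397962e-04,
        7.83529876e+01, -4.73291653e+00]), 'dq': array([ 0.04049122,  0.01650276, -0.11558243, -0.01294309,  0.01659258,
        0.02692598]), 'joint_efforts': array([-3.61138009e-04, -4.17583930e+01, -3.60221887e+01,  7.75232166e-02,
        4.30404022e-02, -1.06745563e-05]), 'tool_pos': array([ 220.88117783, -611.30323414,  214.65889195]), 'tool_rot': array([-1.79998842e+02, -2.52535188e-04,  1.98688570e+01]), 'contact_force': array([-1.06675061, -0.26056654,  0.02405976]), 'wrist_torque': array([ 0.00734733, -0.04133508, -0.01528335]), 'grasp_force': 0.0, 'opening': 94.94392194128851}
```

View pics/both0.png

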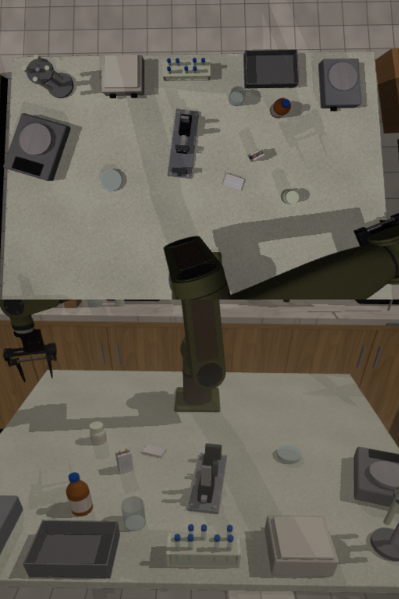

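The top view shows the clamp at (234,188) with its anvil end towards the robot. The cell is at about (324,196), and the bystanders are well apart from both. Next I'll get the yaws from the masks and plan the approach.

```bash
cat >> h.py <<'E'
def go(p,yaw=None,rpy=None):
    "total shift in tool units and turn units to reach TCP p"
    s=robot.read_state(); r=R.from_euler('xyz',s['tool_rot'],degrees=True)
    d=r.inv().apply(np.array(p)-s['tool_pos'])/200
    g=R.from_euler('xyz',rpy if rpy else [180,0,yaw],degrees=True)
    w=(r.inv()*g).as_rotvec()/np.pi
    print('pos',s['tool_pos'].round(1),s['tool_rot'].round(1),'shift',d.round(4),'turn',w.round(4),'rows>=',max(np.linalg.norm(d)/.3125,np.linalg.norm(w)*180/10.7).round(2))
def rect(n,th,z):
    d=robot.masks_of(th,n)[0]; m=d['region'].astype(np.uint8)
    v,u=np.nonzero(m); C=cam(n); P=np.array([ray(n,a,b,z,C)[:2] for a,b in zip(u,v)]).astype(np.float32)
    print(n,th,d['p'],len(P),cv2.minAreaRect(P))
E
python3 - <<'E'
from h import *
snap('top','t1')
rect('top','clamp',12); rect('top','cell',80)
go([470,-250,330],yaw=0)
K,r,t=cam('wrist'); s=robot.read_state(); rt=R.from_euler('xyz',s['tool_rot'],degrees=True); print(rt.inv().apply(-r.T@t-s['tool_pos']), (rt.as_matrix().T@r.T).round(2),K)
E
```

```text
top clamp 0.67 2614 ((557.7907104492188, 51.499610900878906), (105.3678970336914, 290.2547912597656), 81.54651641845703)
top cell 0.7 177 ((497.07769775390625, -244.53952026367188), (30.783283233642578, 59.46272277832031), 25.454177856445312)
pos [ 220.9 -611.3  214.7] [-180.    -0.    19.9] shift [ 1.7853 -1.2756 -0.5766] turn [-0.     -0.      0.1104] rows>= 7.26
[ 7.44673465e+01 -1.48683784e-01 -1.68313495e+02] [[ 0.   -0.96 -0.27]
 [ 1.    0.    0.  ]
 [-0.   -0.27  0.96]] [[341.53473398   0.         258.23957948]
 [  0.         341.53473398 194.29913382]
 [  0.           0.           1.        ]]
```

```bash
python3 -c "
from h import *
go([520,-235,280],yaw=25)"
```

```text
pos [ 220.9 -611.3  214.7] [-180.    -0.    19.9] shift [ 2.0459 -1.2611 -0.3266] turn [-0.     -0.     -0.0285] rows>= 7.76
```

```bash
python3 -m jog '[[[0.255,-0.158,-0.041],[0,0,0],1],[[0.255,-0.158,-0.041],[0,0,0],1],[[0.255,-0.158,-0.041],[0,0,0],1],[[0.255,-0.158,-0.041],[0,0,0],1],[[0.255,-0.158,-0.041],[0,0,0],1]]' && python3 -m jog '[[[0.255,-0.158,-0.041],[0,0,0],1],[[0.255,-0.158,-0.041],[0,0,0],1],[[0.255,-0.158,-0.041],[0,0,-0.0285],1],[[0,0,0],[0,0,0],1],[[0,0,0],[0,0,0],1]]'
cat > look.py <<'E'
from h import *
a=snap('wrist','w1'); rect('wrist','cell',80); lm('wrist','cell',0)
p=robot.masks_of('cell','wrist')[0]['region']; a=a.copy(); a[p&(np.indices(p.shape).sum(0)%6==0)]=[255,0,0]
cv2.imwrite('pics/w1b.png',a[:,:,::-1]); go([495,-247,200],yaw=25)
E
python3 look.py
```

```text
t: 2.08
tool_pos: [408.0, -374.4, 256.2]
tool_rot: [180.0, -0.0, 19.9]
contact_force: [1.2, -0.3, -0.7]
opening: 95.3
grasp_force: 0.0
t: 2.7
tool_pos: [518.5, -234.9, 280.1]
tool_rot: [180.0, 0.0, 25.0]
contact_force: [0.0, 0.3, -0.5]
opening: 94.8
grasp_force: 0.0
wrist cell 0.6 1629 ((506.19610595703125, -249.1768798828125), (44.5321044921875, 48.421356201171875), 27.225505828857422)
wrist cell 0.78 [263, 178] [ 496.2 -252.7    0. ]
pos [ 517.9 -236.   279.9] [-180.     0.    24.9] shift [-0.1268  0.0021  0.3995] turn [-0.0001  0.0001 -0.0007] rows>= 1.34
```

View pics/w1b.png

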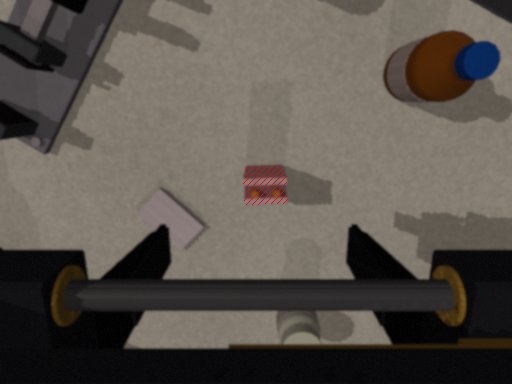

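The picture shows the cell at (265,185), square to the gripper. It is at about (499,-251) with yaw about 26°, and nothing stands near the fingers' path.

```bash
python3 -c "
from h import *
go([499,-251,50],yaw=26)"
```

```text
pos [ 517.9 -236.   279.9] [-180.     0.    24.9] shift [-0.1168  0.0289  1.1495] turn [-0.0001  0.0001 -0.0063] rows>= 3.7
```

```bash
python3 -m jog '[[[-0.117,0.029,0.2],[0,0,-0.006],1],[[0,0,0.28],[0,0,0],1],[[0,0,0.28],[0,0,0],1],[[0,0,0.25],[0,0,0],1],[[0,0,0.14],[0,0,0],1]]' && python3 -m jog '[[[0,0,0],[0,0,0],1],[[0,0,0],[0,0,0],-1],[[0,0,0],[0,0,0],-1],[[0,0,0],[0,0,0],-1],[[0,0,0],[0,0,0],-1]]' 30; python3 -m jog '[[[0,0,0],[0,0,0],-1],[[0,0,0],[0,0,0],-1],[[0,0,-0.1],[0,0,0],-1],[[0,0,-0.25],[0,0,0],-1],[[0,0,-0.3],[0,0,0],-1]]'
```

```text
t: 3.52
tool_pos: [497.4, -249.9, 46.8]
tool_rot: [-179.8, 0.1, 26.0]
contact_force: [0.1, -0.6, -0.2]
opening: 95.1
grasp_force: 0.0
t: 4.15
tool_pos: [500.4, -250.2, 51.1]
tool_rot: [179.9, -0.0, 26.1]
contact_force: [-1.0, -0.1, -0.6]
opening: 60.4
grasp_force: 0.0
t: 4.78
tool_pos: [498.2, -248.7, 179.9]
tool_rot: [-179.7, 0.1, 26.1]
contact_force: [1.7, -0.5, -3.5]
opening: 49.6
grasp_force: 29.9
```

```bash
python3 -c "
from h import *
go([540,50,290],yaw=-8.5)"
```

```text
pos [ 498.2 -248.7  179.9] [-1.797e+02  1.000e-01  2.610e+01] shift [ 0.8429 -1.2522 -0.5464] turn [-0.0013  0.0013  0.1921] rows>= 5.14
```

```bash
python3 -m jog '[[[0.08,-0.15,-0.2],[0,0,0],-1],[[0.15,-0.22,-0.09],[0,0,0],-1],[[0.15,-0.22,-0.09],[0,0,0],-1],[[0.15,-0.22,-0.09],[0,0,0],-1],[[0.15,-0.22,-0.08],[0,0,0],-1]]' && python3 -m jog '[[[0.16,-0.22,0],[0,0,0.03],-1],[[0,0,0],[0,0,0.054],-1],[[0,0,0],[0,0,0.054],-1],[[0,0,0],[0,0,0.054],-1],[[0,0,0],[0,0,0],-1]]'
cat > look2.py <<'E'
from h import *
a=snap('wrist','w2').copy(); 
for th,z in (('bed_centre',12),('anvil',12),('pad',42),('clamp',0),('cell',280),('handle_face',125),('trigger_face',125)): lm('wrist',th,z)
try: rect('wrist','clamp',12)
except Exception as e: print(e)
s=snap('top','t2'); rect('top','clamp',12)
print(robot.read_state()['tool_pos'],robot.read_state()['tool_rot'])
E
python3 look2.py
```

```text
t: 5.4
tool_pos: [530.6, -3.2, 291.0]
tool_rot: [-179.9, 0.0, 26.1]
contact_force: [0.0, -0.8, -4.0]
opening: 49.8
grasp_force: 29.9
t: 6.02
tool_pos: [540.1, 48.7, 290.0]
tool_rot: [-180.0, 0.1, -8.3]
contact_force: [-0.6, -0.6, -3.5]
opening: 49.9
grasp_force: 29.9
wrist bed_centre 0.96 [258, 201] [481.9  56.6  12. ]
wrist bed_centre 0.15 [257, 156] [543.1  49.5  12. ]
wrist pad 0.66 [256, 180] [519.1  53.8  42. ]
wrist clamp 0.6 [258, 157] [540.4  47.9   0. ]
wrist cell 0.56 [260, 217] [552.7  45.4 280. ]
wrist handle_face 0.97 [251, 125] [592.1  47.1 125. ]
wrist trigger_face 0.94 [256, 54] [654.2  33.4 125. ]
wrist clamp 0.9 13360 ((597.0772705078125, 42.254241943359375), (101.06153869628906, 210.44479370117188), 81.75132751464844)
top clamp 0.76 550 ((581.4497680664062, 50.77228546142578), (87.44027709960938, 228.67425537109375), 78.47276306152344)
[540.90434589  48.32975183 290.2325244 ] [ 1.79998019e+02  6.76354487e-03 -8.46793964e+00]
```

View pics/w2.png

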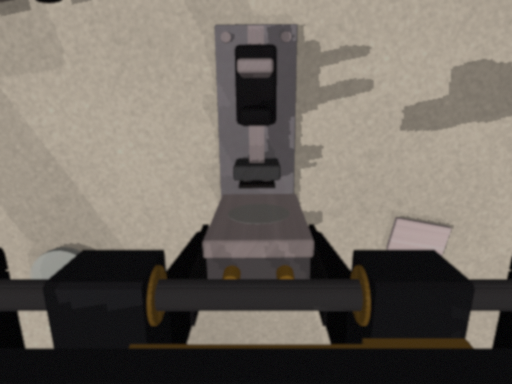

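The picture shows the clamp square to the gripper. Its base plate spans columns 216–298 with the far edge at row 25, the handle and trigger are near (256,65–125), and the sliding jaw is at row 170. The cell is held square, with its stubs at (232,272) and (286,272). The clamp origin is about (542.5,50.3) with yaw about 171.7°.

```bash
cat >> h.py <<'E'
def cl(x,y,z,o=(542.5,50.3),a=171.7):
    c,s=np.cos(np.radians(a)),np.sin(np.radians(a)); return [o[0]+c*x-s*y,o[1]+s*x+c*y,z]
E
python3 - <<'E'
from h import *
print('cell origin',ray('wrist',260,217,239))
for u,v in((232,272),(286,272)): print('stub',ray('wrist',u,v,329))
print('plate far corners',ray('wrist',216,25,12),ray('wrist',298,25,12),'want',cl(-160,-50,12),cl(-160,50,12))
go(cl(64,0,130),yaw=-8.3)
E
```

```text
cell origin [538.49950945  47.3589396  239.        ]
stub [547.24725972  58.4430985  329.        ]
stub [543.91139035  36.00858944 329.        ]
plate far corners [707.11456414  74.39416207  12.        ] [692.75058242 -22.37896177  12.        ] want [np.float64(708.0419363010838), np.float64(76.67929729329268), 12] [np.float64(693.6063162009864), np.float64(-22.273281613604254), 12]
pos [540.9  48.3 290.2] [180.    0.   -8.5] shift [-0.3135 -0.01    0.8012] turn [ 0.      0.     -0.0009] rows>= 2.75
```

```bash
python3 -m jog '[[[-0.16,-0.005,0.2],[0,0,-0.001],-1],[[-0.154,-0.005,0.25],[0,0,0],-1],[[0,0,0.25],[0,0,0],-1],[[0,0,0.1],[0,0,0],-1],[[0,0,0],[0,0,0],-1]]' && python3 - <<'E'
from h import *
C=cam('wrist'); snap('wrist','w3')
for th,z in (('anvil',12),('pad',42),('handle_face',125),('trigger_face',125),('jaw',14)): lm('wrist',th,z)
go(cl(64,-1,64),yaw=-8.3)
E
```

```text
t: 7.2
tool_pos: [477.4, 59.5, 128.2]
tool_rot: [180.0, 0.3, -8.3]
contact_force: [0.5, 0.5, -4.8]
opening: 49.9
grasp_force: 30.0
wrist pad 0.89 [255, 147] [520.8  55.6  42. ]
wrist pad 0.25 [260, 110] [546.9  48.4  42. ]
wrist handle_face 0.74 [256, 4] [596.7  43.5 125. ]
wrist jaw 0.63 [261, 143] [519.4  51.   14. ]
pos [480.3  59.5 132. ] [-180.    -0.2   -8.3] shift [-0.0065 -0.0041  0.3402] turn [-0.0002 -0.0009 -0.    ] rows>= 1.09
```

View pics/w3.png

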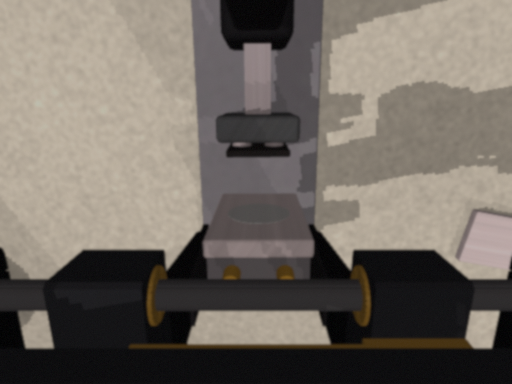

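The cell (columns 207–311) is centred on the base plate (203–316), and the pad is clear of it at row 150. I'll lower it.

```bash
python3 -m jog '[[[-0.005,-0.004,0.12],[0,0,0],-1],[[0,0,0.12],[0,0,0],-1],[[0,0,0.075],[0,0,0],-1],[[0,0,0.02],[0,0,0],-1],[[0,0,0],[0,0,0],-1]]'
```

```text
t: 8.12
tool_pos: [478.9, 60.5, 64.0]
tool_rot: [-180.0, -0.1, -8.3]
contact_force: [0.2, 0.3, -3.4]
opening: 50.1
grasp_force: 30.0
```

```bash
python3 -m jog '[[[0,0,0.006],[0,0,0],-1],[[0,0,0],[0,0,0],-1],[[0,0,0],[0,0,0],-1]]'; python3 -m jog '[[[0,0,0],[0,0,0],0.3],[[0,0,0],[0,0,0],0.5],[[0,0,0],[0,0,0],0.7],[[0,0,0],[0,0,0],0.7],[[0,0,0],[0,0,0],0.7]]'
```

```text
t: 8.5
tool_pos: [478.9, 60.5, 62.8]
tool_rot: [-180.0, -0.1, -8.3]
contact_force: [0.1, 0.5, -2.3]
opening: 49.9
grasp_force: 30.0
t: 9.12
tool_pos: [478.2, 60.5, 62.1]
tool_rot: [-180.0, 0.0, -8.3]
contact_force: [-1.0, -0.4, -0.5]
opening: 80.7
grasp_force: 0.0
```

```bash
python3 -m jog '[[[0,0,-0.1],[0,0,0],0.7],[[0,0,-0.25],[0,0,0],0.7],[[0,0,-0.28],[0,0,0],0.7],[[0,0,-0.28],[0,0,0],0.7],[[0,0,0],[0,0,0],1]]' && python3 - <<'E'
from h import *
print(robot.read_state()['q'])
snap('wrist','w4')
for th,z in (('cell',12),('anvil',12),('pad',42),('handle_face',125),('trigger_face',125)): lm('wrist',th,z)
rect('wrist','cell',92)
print('inverse cl', cl(64,-1,12))
go(cl(-67,-1,250),yaw=81.7); go(cl(-67,-1,250),yaw=-98.3)
E
```

```text
t: 9.75
tool_pos: [481.2, 60.5, 250.5]
tool_rot: [-179.9, -0.6, -8.3]
contact_force: [0.3, 0.2, -0.7]
opening: 86.4
grasp_force: 0.0
[ 8.23685982e-01 -1.60333642e+01  1.12899322e+02  1.68790422e-03
  8.24840446e+01  9.91196714e+01]
wrist cell 0.65 [261, 169] [473.   57.7  12. ]
wrist cell 0.21 [259, 55] [599.2  41.3  12. ]
wrist anvil 0.72 [262, 193] [442.5  60.8  12. ]
wrist pad 0.96 [259, 137] [511.9  53.9  42. ]
wrist handle_face 0.9 [258, 52] [585.9  44.2 125. ]
wrist cell 0.58 2125 ((479.27197265625, 58.42706298828125), (49.87558364868164, 42.03392028808594), 81.7048110961914)
inverse cl [np.float64(479.3147057005869), np.float64(60.52832265313128), 12]
pos [477.3  60.4 242. ] [180.    0.2  -8.3] shift [ 0.6648 -0.0019 -0.0422] turn [-0.0007  0.001  -0.5   ] rows>= 8.41
pos [477.3  60.4 242. ] [180.    0.2  -8.3] shift [ 0.6648 -0.0019 -0.0422] turn [0.001  0.0007 0.5   ] rows>= 8.41
```

View pics/w4.png

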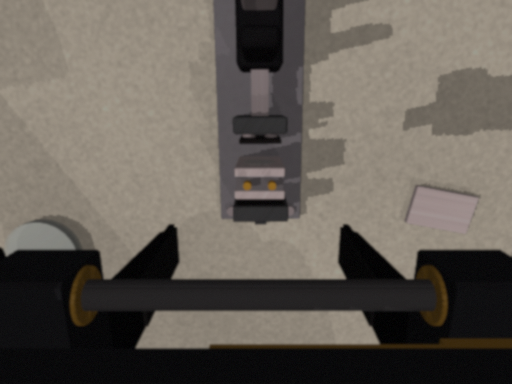

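The cell stands square between the jaws, centred on the plate with rows 168–200, and the fingers are clear. Next I'll turn over the handle and trigger.

```bash
python3 -m jog '[[[0.22,-0.001,-0.014],[0,0,0],1],[[0.22,-0.001,-0.014],[0,0,0],1],[[0.225,0,-0.014],[0,0,-0.05],1],[[0,0,0],[0,0,-0.056],1],[[0,0,0],[0,0,-0.056],1]]' && python3 -m jog '[[[0,0,0],[0,0,-0.056],1],[[0,0,0],[0,0,-0.056],1],[[0,0,0],[0,0,-0.056],1],[[0,0,0],[0,0,-0.056],1],[[0,0,0],[0,0,-0.056],1]]' && python3 -m jog '[[[0,0,0],[0,0,-0.056],1],[[0,0,0],[0,0,0],1],[[0,0,0],[0,0,0],1]]'; python3 - <<'E'
from h import *
C=cam('wrist'); a=snap('wrist','w5')
for th,z in (('handle_face',125),('trigger_face',125)): lm('wrist',th,z)
for p in (cl(-108,0,145),cl(-50,0,155)): print('expected top px',proj('wrist',p,C))
print('want',cl(-108,0,125),cl(-50,0,125))
go(cl(-66,0,106),yaw=81.7)
E
```

```text
t: 10.72
tool_pos: [609.9, 41.5, 250.4]
tool_rot: [-179.9, 0.2, 21.2]
contact_force: [0.3, -0.1, 0.2]
opening: 95.2
grasp_force: 0.0
t: 11.35
tool_pos: [609.4, 41.7, 250.9]
tool_rot: [-179.9, 0.0, 71.6]
contact_force: [0.2, -0.2, -0.6]
opening: 95.1
grasp_force: 0.0
t: 11.72
tool_pos: [609.7, 41.7, 251.7]
tool_rot: [-179.9, 0.0, 81.2]
contact_force: [0.4, 0.5, -0.6]
opening: 95.2
grasp_force: 0.0
wrist handle_face 0.73 [238, 186] [591.1  45.2 125. ]
wrist trigger_face 0.85 [307, 182] [652.6  39.4 125. ]
expected top px [307.23247905 193.86367292]
expected top px [237.05023988 197.69867265]
want [np.float64(649.3687852194487), np.float64(34.70953029189484), 125] [np.float64(591.9762894534484), np.float64(43.082189949951314), 125]
pos [609.8  41.7 252.2] [-180.     0.    81.3] shift [-0.0059 -0.009   0.7312] turn [-0.0001  0.     -0.0024] rows>= 2.34
```

View pics/w5.png

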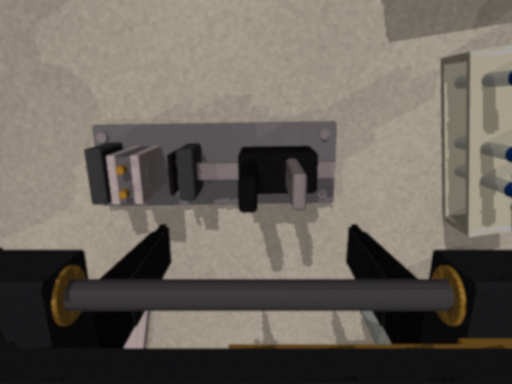

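The trigger top (columns 292–306) and the handle (238–257) lie where predicted, between the open fingers. I'll descend with a slight bias towards the trigger side for clearance.

```bash
python3 -m jog '[[[-0.006,0.011,0.2],[0,0,-0.002],1],[[0,0,0.25],[0,0,0],1],[[0,0,0.2],[0,0,0],1],[[0,0,0.08],[0,0,0],1],[[0,0,0],[0,0,0],1]]' && python3 - <<'E'
from h import *
s=robot.read_state(); print(s['contact_force'],s['opening'])
go(cl(-67,0,106),yaw=81.7)
E
```

```text
t: 12.5
tool_pos: [611.4, 40.2, 105.8]
tool_rot: [-179.9, 0.0, 81.7]
contact_force: [0.1, 0.2, 0.3]
opening: 95.0
grasp_force: 0.0
[0.09892621 0.15914645 0.2939872 ] 94.9993688953102
pos [611.4  40.2 105.8] [-179.9    0.    81.7] shift [ 0.0003 -0.0133 -0.001 ] turn [-0.0006  0.0001 -0.0001] rows>= 0.04
```

```bash
python3 -m jog '[[[0,-0.013,0],[0,0,0],0.7],[[0,0,0],[0,0,0],0.3],[[0,0,0],[0,0,0],-0.1],[[0,0,0],[0,0,0],-0.4],[[0,0,0],[0,0,0],-0.4]]' 10;  python3 -m jog '[[[0,0,0],[0,0,0],-0.4],[[0,0,0],[0,0,0],-0.4]]'; python3 -m jog '[[[0,0,0],[0,0,0],-0.4],[[0,0,0],[0,0,0],-0.4]]'
```

```text
t: 13.12
tool_pos: [614.1, 39.9, 108.7]
tool_rot: [179.2, -0.1, 81.7]
contact_force: [14.3, -1.9, -7.6]
opening: 50.7
grasp_force: 6.4
t: 13.38
tool_pos: [611.5, 40.2, 108.2]
tool_rot: [179.7, -0.0, 81.7]
contact_force: [5.9, -0.2, -1.3]
opening: 38.0
grasp_force: 9.0
t: 13.62
tool_pos: [611.5, 40.3, 108.2]
tool_rot: [179.7, -0.0, 81.7]
contact_force: [5.4, -1.2, -1.1]
opening: 38.1
grasp_force: 9.0
```

```bash
O='x'; python3 -m jog '[[[0,0,0],[0,0,0],0.9],[[0,0,0],[0,0,0],0.9],[[0,0,0],[0,0,0],0.9],[[0,0,0],[0,0,0],0.9],[[0,0,0],[0,0,0],0.9]]'; python3 - <<'E'
from h import *
a=snap('wrist','w6')
for th,z in (('pad',42),('jaw',14),('trigger_face',125),('cell',12)): lm('wrist',th,z)
go(cl(-67,0,106),yaw=81.7)
E
```

```text
t: 14.25
tool_pos: [609.0, 40.6, 105.9]
tool_rot: [-180.0, 0.0, 81.7]
contact_force: [6.3, -0.3, -2.5]
opening: 83.0
grasp_force: 1.7
wrist pad 0.65 [114, 207] [506.1  56.9  42. ]
wrist jaw 0.6 [131, 195] [507.4  57.3  14. ]
wrist trigger_face 0.82 [344, 255] [648.6  38.8 125. ]
wrist cell 0.89 [91, 197] [475.5  60.2  12. ]
pos [608.2  40.6 105.5] [-179.8    0.    81.7] shift [ 0.0005  0.003  -0.0023] turn [-0.0009  0.0001  0.    ] rows>= 0.01
```

View pics/w6.png

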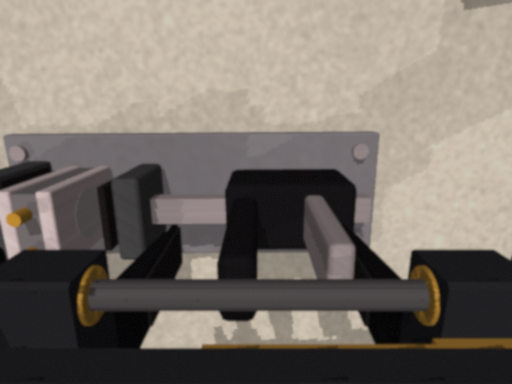

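The jaw advanced about 12 mm and the handle and trigger are inside the fingers (trigger top at col 340, handle at 240). The cell hasn't moved. I'll repeat the squeeze.

```bash
python3 -m jog '[[[0,0,0],[0,0,0],1],[[0,0,0],[0,0,0],1],[[0,0,0],[0,0,0],0],[[0,0,0],[0,0,0],-0.4],[[0,0,0],[0,0,0],-0.4]]' 10;  python3 -m jog '[[[0,0,0],[0,0,0],-0.4],[[0,0,0],[0,0,0],-0.4],[[0,0,0],[0,0,0],-0.4]]'; python3 -m jog '[[[0,0,0],[0,0,0],1],[[0,0,0],[0,0,0],1],[[0,0,0],[0,0,0],1],[[0,0,0],[0,0,0],1],[[0,0,0],[0,0,0],1]]';python3 - <<'E'
from h import *
a=snap('wrist','w7')
for th,z in (('pad',42),('jaw',14),('cell',12)): lm('wrist',th,z)
E
```

```text
t: 15.12
tool_pos: [611.3, 40.2, 106.6]
tool_rot: [179.7, -0.0, 81.7]
contact_force: [10.9, -1.9, -7.7]
opening: 70.5
grasp_force: 5.4
t: 15.5
tool_pos: [613.0, 39.7, 107.0]
tool_rot: [179.5, -0.0, 81.7]
contact_force: [7.4, -1.4, -3.6]
opening: 41.8
grasp_force: 9.1
t: 16.12
tool_pos: [608.5, 40.7, 105.9]
tool_rot: [-179.9, -0.0, 81.7]
contact_force: [0.0, 0.6, 1.1]
opening: 86.1
grasp_force: 0.0
wrist pad 0.92 [107, 205] [501.4  58.8  42. ]
wrist jaw 0.71 [126, 193] [504.9  59.4  14. ]
wrist cell 0.67 [108, 202] [487.9  53.8  12. ]
wrist cell 0.59 [94, 198] [477.5  58.5  12. ]
```

```bash
python3 -m jog '[[[0,0,0],[0,0,0],1],[[0,0,0],[0,0,0],1],[[0,0,0],[0,0,0],0],[[0,0,0],[0,0,0],-0.4],[[0,0,0],[0,0,0],-0.4]]' 10;  python3 -m jog '[[[0,0,0],[0,0,0],-0.4],[[0,0,0],[0,0,0],-0.4],[[0,0,0],[0,0,0],-0.4],[[0,0,0],[0,0,0],-0.4],[[0,0,0],[0,0,0],-0.4]]'; python3 -m jog '[[[0,0,0],[0,0,0],1],[[0,0,0],[0,0,0],1],[[0,0,0],[0,0,0],1],[[0,0,0],[0,0,0],1],[[0,0,0],[0,0,0],1]]';python3 - <<'E'
from h import *
a=snap('wrist','w8')
for th,z in (('pad',42),('jaw',14),('cell',12)): lm('wrist',th,z)
b=cv2.imread('pics/w6.png');c=cv2.imread('pics/w7.png')
cv2.imwrite('pics/cmp.png',np.vstack([b[130:290,:400],c[130:290,:400],a[130:290,:400,::-1]]))
E
```

```text
t: 16.95
tool_pos: [610.6, 40.3, 106.7]
tool_rot: [179.8, -0.0, 81.7]
contact_force: [6.8, -1.8, -3.1]
opening: 70.6
grasp_force: 3.2
t: 17.58
tool_pos: [611.6, 39.9, 107.0]
tool_rot: [179.7, 0.0, 81.7]
contact_force: [7.6, -1.6, -3.7]
opening: 38.6
grasp_force: 9.0
t: 18.2
tool_pos: [608.9, 40.7, 106.0]
tool_rot: [-179.9, -0.0, 81.7]
contact_force: [7.0, -0.8, -3.4]
opening: 83.2
grasp_force: 2.3
wrist pad 0.87 [98, 207] [494.6  58.6  42. ]
wrist pad 0.71 [93, 199] [492.5  64.8  42. ]
wrist jaw 0.87 [117, 196] [497.1  58.5  14. ]
wrist cell 0.7 [94, 201] [477.1  56.8  12. ]
```

View pics/cmp.png

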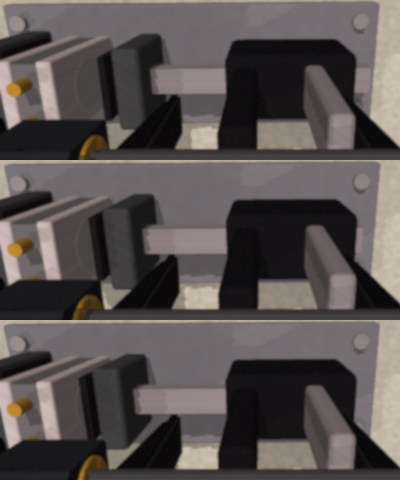

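Across the three pictures the jaw plate's edge moves from column 112 to 104 to 94, so it advances about 7 mm per squeeze. The cell hasn't moved and is square.

```bash
cat > m.py <<'E'
from h import *
import sys
a=snap('wrist',sys.argv[1])
for th,z in (('pad',42),('jaw',14),('cell',12)): lm('wrist',th,z)
E
python3 -m jog '[[[0,0,0],[0,0,0],1],[[0,0,0],[0,0,0],1],[[0,0,0],[0,0,0],1],[[0,0,0],[0,0,0],0],[[0,0,0],[0,0,0],-0.4]]' 10;  python3 -m jog '[[[0,0,0],[0,0,0],-0.4],[[0,0,0],[0,0,0],-0.4],[[0,0,0],[0,0,0],-0.4],[[0,0,0],[0,0,0],-0.4],[[0,0,0],[0,0,0],-0.4]]'; python3 -m jog '[[[0,0,0],[0,0,0],1],[[0,0,0],[0,0,0],1],[[0,0,0],[0,0,0],1],[[0,0,0],[0,0,0],1],[[0,0,0],[0,0,0],1]]';python3 m.py w9
```

```text
t: 19.02
tool_pos: [610.0, 40.4, 106.5]
tool_rot: [179.9, -0.0, 81.7]
contact_force: [10.2, -0.9, -8.8]
opening: 80.4
grasp_force: 5.3
t: 19.65
tool_pos: [611.8, 39.9, 106.9]
tool_rot: [179.6, 0.0, 81.7]
contact_force: [7.8, -2.7, -3.5]
opening: 39.1
grasp_force: 8.8
t: 20.27
tool_pos: [609.1, 40.6, 106.0]
tool_rot: [-180.0, -0.0, 81.7]
contact_force: [1.7, 0.6, 0.2]
opening: 83.7
grasp_force: 0.0
wrist pad 0.81 [85, 204] [486.1  61.6  42. ]
wrist jaw 0.95 [108, 193] [490.9  61.3  14. ]
```

```bash
python3 -m jog '[[[0,0,0],[0,0,0],1],[[0,0,0],[0,0,0],1],[[0,0,0],[0,0,0],1],[[0,0,0],[0,0,0],0],[[0,0,0],[0,0,0],-0.4]]' 10;  python3 -m jog '[[[0,0,0],[0,0,0],-0.4],[[0,0,0],[0,0,0],-0.4],[[0,0,0],[0,0,0],-0.4],[[0,0,0],[0,0,0],-0.4],[[0,0,0],[0,0,0],-0.4]]'; python3 m.py w10
```

```text
t: 21.1
tool_pos: [609.9, 40.4, 106.5]
tool_rot: [179.9, -0.0, 81.7]
contact_force: [7.9, -1.6, -7.0]
opening: 80.4
grasp_force: 4.1
t: 21.72
tool_pos: [611.9, 39.9, 106.9]
tool_rot: [179.6, -0.0, 81.7]
contact_force: [8.4, -1.0, -4.4]
opening: 39.0
grasp_force: 8.8
wrist pad 0.92 [72, 206] [480.5  61.3  42. ]
wrist jaw 0.89 [91, 195] [481.1  61.1  14. ]
```

```bash
python3 -m jog '[[[0,0,0],[0,0,0],1],[[0,0,0],[0,0,0],1],[[0,0,0],[0,0,0],1],[[0,0,0],[0,0,0],1],[[0,0,0],[0,0,0],1]]'; python3 -m jog '[[[0,0,0],[0,0,0],1],[[0,0,0],[0,0,0],1],[[0,0,0],[0,0,0],1],[[0,0,0],[0,0,0],0.65],[[0,0,0],[0,0,0],0.5]]' 10;  for i in 1 2 3; do python3 -m jog '[[[0,0,0],[0,0,0],-0.4],[[0,0,0],[0,0,0],-0.4]]';done; python3 m.py w11
```

```text
t: 22.55
tool_pos: [608.9, 40.6, 106.1]
tool_rot: [-179.9, -0.0, 81.7]
contact_force: [1.1, 0.6, 0.1]
opening: 83.4
grasp_force: 0.0
t: 23.18
tool_pos: [609.8, 40.4, 106.5]
tool_rot: [179.9, -0.0, 81.7]
contact_force: [10.5, -1.7, -8.6]
opening: 80.4
grasp_force: 5.6
t: 23.42
tool_pos: [613.6, 39.8, 106.6]
tool_rot: [179.3, -0.0, 81.7]
contact_force: [19.7, -2.8, -13.2]
opening: 61.0
grasp_force: 8.8
t: 23.68
tool_pos: [615.1, 39.4, 106.9]
tool_rot: [179.1, -0.0, 81.7]
contact_force: [21.3, -3.8, -12.7]
opening: 48.3
grasp_force: 9.4
t: 23.92
tool_pos: [615.4, 39.3, 107.5]
tool_rot: [179.1, -0.0, 81.7]
contact_force: [17.6, -2.1, -9.1]
opening: 47.5
grasp_force: 8.7
wrist pad 0.56 [67, 205] [482.   61.6  42. ]
wrist pad 0.56 [170, 192] [556.3  59.7  42. ]
wrist jaw 0.72 [81, 194] [478.5  62.4  14. ]
wrist cell 0.17 [66, 207] [463.   53.6  12. ]
```

The jaw has met the cell: it stalled at 47.5 mm with about 18–20 N on the trigger. I'll release, then squeeze again by pushing the trigger with the open finger in small arm steps, which measures the trigger force directly.

```bash
python3 -m jog '[[[0,0,0],[0,0,0],0.6],[[0,0,0],[0,0,0],0.9],[[0,0,0],[0,0,0],0.9],[[0,0,0],[0,0,0],0.9],[[0,0,0],[0,0,0],0.9]]' 40; python3 -m jog '[[[0,0,0],[0,0,0],0.9],[[0,0,0],[0,0,0],0.9],[[0,0,0],[0,0,0],0.9]]'; for i in 1 2 3 ; do python3 -m jog '[[[0,-0.01,0],[0,0,0],0.9],[[0,-0.01,0],[0,0,0],0.9]]'|grep -E 'pos|force|open'; done
```

```text
t: 24.75
tool_pos: [608.3, 40.8, 105.9]
tool_rot: [-179.8, -0.0, 81.7]
contact_force: [-0.3, 0.3, -0.3]
opening: 88.6
grasp_force: 0.0
t: 25.12
tool_pos: [609.0, 40.6, 106.2]
tool_rot: [-180.0, 0.0, 81.7]
contact_force: [1.1, -0.3, 0.4]
opening: 90.3
grasp_force: 0.0
tool_pos: [605.2, 41.1, 106.5]
contact_force: [2.9, -0.5, -0.7]
opening: 89.9
grasp_force: 1.4
tool_pos: [602.1, 41.5, 106.6]
contact_force: [6.2, -0.7, -3.8]
opening: 90.3
grasp_force: 2.7
tool_pos: [599.3, 41.9, 106.6]
contact_force: [11.3, -1.1, -7.4]
opening: 90.5
grasp_force: 5.3
```

```bash
for i in 1 2 3 ; do python3 -m jog '[[[0,-0.008,0],[0,0,0],0.9],[[0,-0.004,0],[0,0,0],0.9],[[0,0,0],[0,0,0],0.9]]'|grep -E 'pos|force|open'; done
```

```text
tool_pos: [598.0, 42.1, 106.6]
contact_force: [13.1, -1.7, -9.0]
opening: 90.6
grasp_force: 6.3
tool_pos: [596.4, 42.3, 106.5]
contact_force: [16.5, -1.0, -11.3]
opening: 90.5
grasp_force: 7.8
tool_pos: [595.1, 42.4, 106.6]
contact_force: [20.3, -2.4, -13.8]
opening: 90.1
grasp_force: 9.2
```

```bash
python3 -m jog '[[[0,0.01,0],[0,0,0],0.9],[[0,0.02,0],[0,0,0],0.9],[[0,0.03,0],[0,0,0],0.9],[[0,0.03,0],[0,0,0],0.9],[[0,0.006,0],[0,0,0],0.9]]'; python3 -m jog '[[[0,0,0],[0,0,0],0.9],[[0,-0.02,0],[0,0,0],0.9],[[0,0,0],[0,0,0],0.9]]'|grep -E 'pos|force' ; for i in 1 2 3 4 5 6; do python3 -m jog '[[[0,-0.008,0],[0,0,0],0.9],[[0,0,0],[0,0,0],0.9]]'|grep -E 'pos|force'; done
```

```text
t: 27.62
tool_pos: [608.8, 40.6, 106.3]
tool_rot: [-179.9, 0.0, 81.7]
contact_force: [-0.1, -0.1, -0.2]
opening: 90.2
grasp_force: 0.0
tool_pos: [605.2, 41.1, 106.4]
contact_force: [3.7, -1.4, -2.1]
grasp_force: 1.6
tool_pos: [604.0, 41.3, 106.5]
contact_force: [4.1, -0.2, -2.1]
grasp_force: 2.0
tool_pos: [602.6, 41.5, 106.6]
contact_force: [5.7, -0.9, -3.7]
grasp_force: 2.7
tool_pos: [601.3, 41.7, 106.6]
contact_force: [5.6, -0.8, -3.4]
grasp_force: 2.9
tool_pos: [600.2, 41.8, 106.6]
contact_force: [8.9, -0.4, -4.8]
grasp_force: 3.8
tool_pos: [599.2, 41.9, 106.6]
contact_force: [10.8, -0.7, -6.6]
grasp_force: 4.8
tool_pos: [598.3, 42.1, 106.6]
contact_force: [12.6, -1.8, -7.3]
grasp_force: 5.9
```

```bash
cat > sv.py <<'E'
from h import *
import sys,pickle
C=cam('wrist'); a=snap('wrist',sys.argv[1]); pickle.dump(C,open(f'pics/{sys.argv[1]}.pkl','wb'))
s=robot.read_state(); print(s['tool_pos'].round(1),s['contact_force'].round(1),s['opening'])
E
python3 sv.py a12; python3 -m jog '[[[0,-0.008,0],[0,0,0],0.9],[[0,-0.008,0],[0,0,0],0.9],[[0,-0.008,0],[0,0,0],0.9],[[0,0,0],[0,0,0],0.9]]'|grep -E 'pos|force'; python3 -m jog '[[[0,-0.007,0],[0,0,0],0.9],[[0,0,0],[0,0,0],0.9]]'|grep -E 'pos|force';python3 sv.py a20; python3 -m jog '[[[0,0.02,0],[0,0,0],0.9],[[0,0.03,0],[0,0,0],0.9],[[0,0.03,0],[0,0,0],0.9],[[0,0.02,0],[0,0,0],0.9],[[0,0,0],[0,0,0],0.9]]'; python3 sv.py a0
cat > cmp.py <<'E'
from h import *
import pickle
def rectify(n,z,x0,x1,y0=-30,y1=30,s=4):
    K,r,t=pickle.load(open(f'pics/{n}.pkl','rb')); im=cv2.cvtColor(cv2.imread(f'pics/{n}.png'),cv2.COLOR_BGR2GRAY).astype(np.float32)
    gx,gy=np.meshgrid(np.arange(x0,x1,1/s),np.arange(y0,y1,1/s))
    P=np.stack(cl(gx,gy,np.full_like(gx,z)),-1)@r.T+t; p=P@K.T
    return cv2.remap(im,(p[...,0]/p[...,2]).astype(np.float32),(p[...,1]/p[...,2]).astype(np.float32),cv2.INTER_CUBIC)
for nm,z,x0,x1,y0,y1 in (('jaw',70,35,68,0,30),('cell',92,60,100,0,28),('housing',68,-130,-100,0,28),('base',12,-20,40,30,60)):
    A={n:rectify(n,z,x0,x1,y0,y1) for n in('a0','a12','a20')}
    h=cv2.createHanningWindow(A['a0'].shape[::-1],cv2.CV_32F)
    print(nm,[ (np.round(np.array(cv2.phaseCorrelate(A['a0'],A[n],h)[0])/4,2),round(cv2.phaseCorrelate(A['a0'],A[n],h)[1],2)) for n in('a12','a20')])
    cv2.imwrite(f'pics/c_{nm}.png',np.hstack([A[n] for n in A]))
E
python3 cmp.py
```

```text
[598.3  42.1 106.6] [12.7 -0.9 -7.9] 90.55338449067729
tool_pos: [595.4, 42.4, 106.7]
contact_force: [19.5, -2.1, -11.5]
grasp_force: 8.7
tool_pos: [594.5, 42.5, 106.6]
contact_force: [22.2, -1.9, -14.7]
grasp_force: 9.6
[594.5  42.5 106.6] [ 22.2  -2.5 -14.8] 90.95660232867891
t: 30.98
tool_pos: [609.0, 40.6, 106.2]
tool_rot: [-179.9, 0.0, 81.7]
contact_force: [-0.2, 0.2, 0.1]
opening: 90.2
grasp_force: 0.0
[608.9  40.6 106.2] [ 0.3 -0.3 -0.3] 90.32091872784804
jaw [(array([ 0.54, -0.18]), 0.31), (array([0.61, 0.01]), 0.22)]
cell [(array([ 9.9, -0.1]), 0.58), (array([12.85, -0.46]), 0.51)]
housing [(array([11.59, -2.  ]), 0.01), (array([10.27, -0.  ]), 0.12)]
base [(array([9.96, 2.33]), 0.02), (array([13.55,  5.62]), 0.03)][ WARN:0@0.166] global loadsave.cpp:1063 imwrite_ Unsupported depth image for selected encoder is fallbacked to CV_8U.
```

```bash
python3 - <<'E'
import cv2,numpy as np
a=[cv2.imread(f'pics/{n}.png')[130:260,0:300] for n in('a0','a12','a20')]
j=cv2.imread('pics/c_jaw.png'); j=cv2.resize(j,(600,int(j.shape[0]*600/j.shape[1])))
st=np.vstack(a); o=np.zeros((max(st.shape[0],j.shape[0]),st.shape[1],3),np.uint8); o[:st.shape[0]]=st
o=np.hstack([cv2.resize(o,None,fx=1,fy=1)]); jj=np.zeros((o.shape[0],480,3),np.uint8); j=cv2.resize(j,(480,int(j.shape[0]*.8))); jj[:j.shape[0]]=j
cv2.imwrite('pics/cc.png',np.hstack([o,jj]))
E
```

```text
(no output)
```

View pics/cc.png

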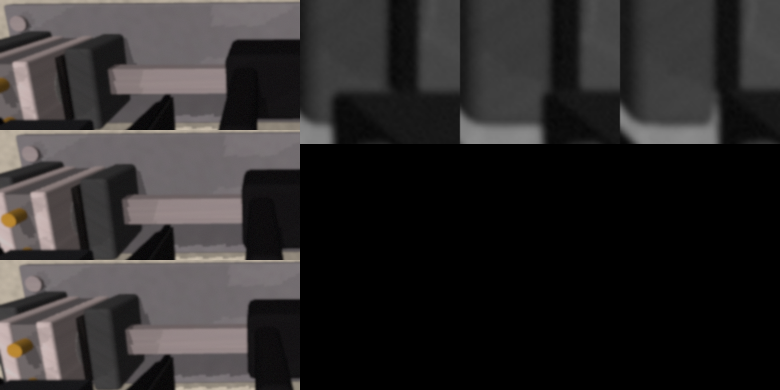

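The jaw edge between plate and pad hardly shifts between released and 22 N in the rectified strips. I'll quantify that on the unoccluded rows.

```bash
cat >> cmp.py <<'E'
print('--')
for nm,z,x0,x1,y0,y1 in (('jaw',70,30,62,-2,18),('bar/base',12,0,30,30,44),('cell',92,64,96,0,14)):
    A={n:rectify(n,z,x0,x1,y0,y1) for n in('a0','a12','a20')}
    T=A['a0'][:,16:-16].astype(np.float32)
    for n in ('a12','a20'):
        r=cv2.matchTemplate(A[n].astype(np.float32),T,cv2.TM_CCOEFF_NORMED)[0]; i=r.argmax(); print(nm,n,(i-16)/4,'mm',r.max().round(3))
    G={n:np.gradient(A[n].mean(0)) for n in A}; print([ (G[n].argmin()/4+x0,G[n].argmax()/4+x0) for n in G])
E
python3 cmp.py|sed 1,/--/d
```

```text
jaw a12 0.5 mm 0.997
jaw a20 1.5 mm 0.993
[(np.float64(53.0), np.float64(59.25)), (np.float64(53.75), np.float64(59.5)), (np.float64(54.5), np.float64(59.75))]
bar/base a12 4.0 mm -0.106
bar/base a20 4.0 mm -0.258
[(np.float64(3.75), np.float64(25.75)), (np.float64(13.75), np.float64(29.5)), (np.float64(16.75), np.float64(10.0))]
cell a12 -4.0 mm 0.44
cell a20 -4.0 mm 0.447
[(np.float64(82.5), np.float64(79.0)), (np.float64(92.5), np.float64(85.0)), (np.float64(95.75), np.float64(94.5))][ WARN:0@0.215] global loadsave.cpp:1063 imwrite_ Unsupported depth image for selected encoder is fallbacked to CV_8U.
```

```bash
cat > cmp2.py <<'E'
from h import *
import shutil
src=open('cmp.py').read().split('for nm')[0]; exec(src)
out=[]
for n in ('w6','w8','w9','a0'):
    if n!='a0': shutil.copy('pics/a0.pkl',f'pics/{n}.pkl')
    A=rectify(n,67,20,80,-24,24,s=4); out.append(A)
    m=A[40:120].mean(0); print(n,'bolt/ctl', [int(v) for v in m[::2]])
o=np.vstack([np.hstack(out[:2]),np.hstack(out[2:])]); cv2.imwrite('pics/strip.png',cv2.resize(np.clip(o*1.5,0,255).astype(np.uint8),None,fx=1.6,fy=1.5))
E
python3 cmp2.py
```

```text
w6 bolt/ctl [65, 65, 65, 66, 66, 66, 66, 66, 64, 60, 52, 40, 27, 16, 10, 9, 9, 9, 9, 10, 13, 17, 20, 23, 24, 24, 25, 25, 28, 38, 50, 61, 67, 69, 69, 69, 68, 68, 68, 68, 68, 68, 68, 68, 68, 68, 68, 68, 68, 68, 68, 68, 68, 68, 68, 69, 69, 70, 70, 72, 73, 75, 76, 75, 73, 72, 72, 71, 72, 71, 71, 72, 71, 71, 71, 71, 71, 72, 72, 72, 71, 71, 72, 72, 71, 72, 74, 81, 95, 115, 134, 152, 166, 176, 180, 182, 182, 181, 181, 181, 181, 182, 182, 182, 182, 182, 179, 170, 151, 129, 110, 99, 94, 91, 90, 89, 88, 86, 83, 80]
w8 bolt/ctl [34, 39, 44, 48, 53, 56, 59, 61, 62, 62, 61, 61, 60, 59, 59, 58, 58, 58, 58, 59, 59, 59, 59, 59, 59, 59, 59, 59, 59, 59, 59, 58, 56, 52, 43, 31, 19, 12, 9, 8, 9, 9, 10, 12, 16, 19, 22, 22, 21, 20, 19, 22, 31, 45, 57, 65, 69, 70, 71, 72, 74, 75, 75, 74, 72, 71, 71, 71, 71, 71, 71, 71, 71, 71, 71, 71, 71, 71, 71, 71, 71, 71, 71, 71, 71, 72, 77, 90, 108, 128, 146, 162, 173, 178, 180, 181, 180, 180, 181, 181, 181, 181, 181, 181, 181, 179, 172, 156, 134, 113, 100, 94, 91, 90, 89, 88, 86, 83, 80, 79]
w9 bolt/ctl [67, 54, 39, 28, 23, 22, 23, 23, 22, 22, 23, 23, 22, 23, 24, 26, 
[... 233 characters left out ...]
5, 73, 72, 71, 70, 70, 70, 70, 70, 70, 70, 70, 70, 70, 70, 70, 70, 70, 70, 70, 70, 70, 70, 70, 70, 71, 76, 88, 106, 125, 143, 158, 168, 175, 178, 179, 179, 179, 180, 179, 179, 179, 179, 178, 178]
a0 bolt/ctl [107, 107, 107, 107, 107, 108, 108, 107, 107, 104, 99, 92, 85, 80, 78, 77, 72, 63, 49, 35, 26, 23, 23, 22, 22, 22, 22, 22, 22, 22, 23, 22, 23, 25, 29, 34, 38, 43, 46, 49, 52, 54, 55, 56, 57, 57, 57, 57, 57, 57, 57, 57, 57, 57, 57, 57, 57, 57, 57, 57, 58, 57, 57, 58, 58, 58, 57, 55, 50, 42, 30, 18, 12, 12, 14, 16, 17, 17, 17, 17, 18, 23, 35, 50, 61, 68, 71, 74, 75, 74, 72, 70, 70, 70, 69, 69, 69, 69, 69, 69, 70, 70, 69, 69, 69, 69, 69, 70, 70, 70, 69, 70, 70, 70, 69, 71, 77, 90, 107, 127]
```

View pics/strip.png

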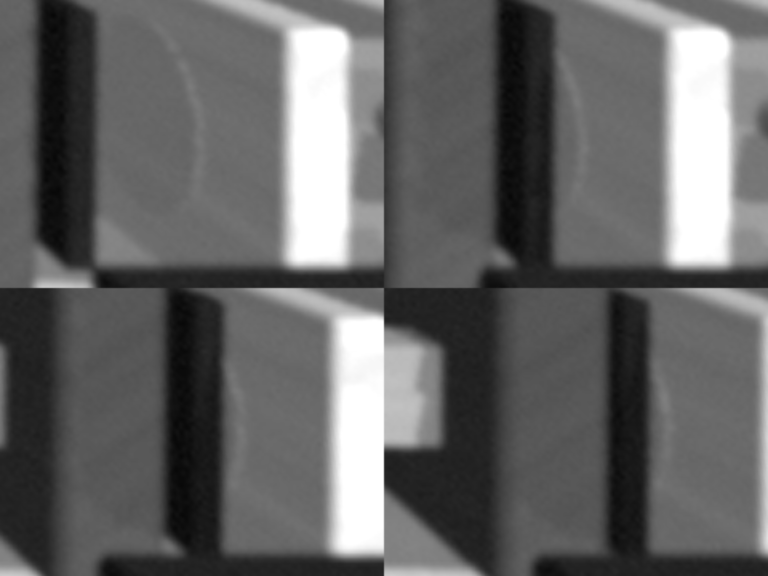

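The black pad strip shrank from 9.0 mm (unloaded) to 6.5 mm with the trigger released. That is 2.5 mm of compression, or about 20 N of residual clamping, in the middle of the allowed band. I'll withdraw and hand in.

```bash
python3 -m jog '[[[0,0.01,0],[0,0,0],1],[[0,0,0],[0,0,0],1],[[0,0,-0.1],[0,0,0],1],[[0,0,-0.25],[0,0,0],1],[[0,0,-0.25],[0,0,0],1]]' && python3 -m jog '[[[0,0,-0.2],[0,0,0],1],[[0,0,0],[0,0,0],1],[[0,0,0],[0,0,0],1]]' && python3 - <<'E'
from h import *
snap('wrist','end'); rect('wrist','cell',92); lm('wrist','trigger_face',125); lm('wrist','cell',12)
print(robot.finish_job())
E
```

```text
t: 31.65
tool_pos: [611.3, 40.2, 229.1]
tool_rot: [180.0, -0.0, 81.7]
contact_force: [0.9, -0.6, 0.4]
opening: 95.0
grasp_force: 0.0
t: 32.02
tool_pos: [611.2, 40.2, 266.6]
tool_rot: [180.0, 0.0, 81.7]
contact_force: [-0.3, 0.7, -0.8]
opening: 95.0
grasp_force: 0.0
wrist cell 0.63 2111 ((476.7482604980469, 65.14306640625), (57.9992790222168, 54.61418914794922), 81.74510192871094)
wrist trigger_face 0.84 [298, 179] [646.5  39.2 125. ]
wrist cell 0.75 [142, 161] [466.1  63.   12. ]
the job is handed in; nothing more can be done
None
```

The cell stands upright and square between the jaws, held at about 20 N (estimated from how far the pad is compressed in the images) with the trigger let go, and the job was handed in at about 32 s; no verdict came back.

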